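Line up the cooking-station rack by height

ROBOT

A 6-joint arm with a two-finger parallel gripper is mounted at the origin on a cart in front of the work surface, level with it; the furniture and walls round the work are solid. World frame = base frame: x ahead of the robot, y to its left, z up, the work surface at z = 0. Lengths are in mm, angles in rad, forces in N, time in s.
With the tool pointing down it reaches from about 400 to 925 mm from the base axis. Payload 12.5 kg.
Tool frame: the origin (TCP) lies between the finger pads; the fingertips stand 19 mm ahead of it and the grasp point (between the pads) is the TCP (env.nose_length is the distance from the TCP to the fingertips, in mm); z points along the fingers, y is the line along which they close (so a half turn about z gives the same grasp; the last joint's range is limited). The gripper opens to 95 mm and grips with 3 to 60 N. Pads are 20 mm wide; open, the fingers measure 119 mm over their backs; the gripper's body (75 mm by 180 mm) begins 59 mm behind the grasp point.
Start: joints at [1.199, 0.491, 1.559, -0, 1.092, -0.106], TCP at [164.157, 603.073, 233.661] pointing down, gripper open.
Joint ranges: [-3.1, 3.1], [-0.84, 2.19], [0.05, 2.79], [-1.13, 4.28], [0.06, 2.93], [-2.69, 2.69]. Speed limits (rad/s): [2.22, 2.22, 2.79, 3.14, 3.14, 3.14].

INTERFACE

Orientations are given as [roll, pitch, yaw] about the fixed x, y, z axes, in that order (R = Rz(yaw) Ry(pitch) Rx(roll)).
In Python, from cell import env gives the robot as it stands. The module is installed in compiled form; this text tells all that it offers.
- The arm moves only by the tool drive_tool, never from a script. Its argument "rows" is a list that holds one entry, the list of rows, each a list of 7 numbers: the shift along the tool's x, y, z scaled (see below), then the turn, a rotation vector about the tool's x, y, z scaled (see below), then the opening, from 0 (shut) to 1 (fully open). In form: [[[tx, ty, tz, ax, ay, az, jaw], ...]]. A call has 1 to 5 rows; each row shifts and turns the commanded pose from where the row before left it, along the tool's axes as they then stand; what a row does not reach is not made up. The controller multiplies each number of a shift by 250 mm and each number of a turn by 180 degrees. A row lasts 1/8 s, in which the tool goes at most 62.5 mm and 10.7 degrees, less where a joint would pass 70% of its speed; a pose out of reach is approached as far as the arm can. A call with a number of a shift or a turn outside -1 to 1 is refused whole. A call with a gripper value outside its range is refused whole. The fingers move at their own pace and stop on an object; the grip force is fixed at half the most. Time passes only in rows, so rows that do not move let the fingers close. It gives the time, the measured TCP pose, the force, the opening and the grip force at its end, in the units of the state.
- env.state(): the state, without advancing time (a new reading comes with each control period).
- env.read_camera(name): name is "scene" or "top" or "wrist"; returns a dict with "color" (384x512x3 uint8, blue, green, red), "camera_matrix" (3x3 intrinsics, pixels), "pose" (4x4, takes a point from camera to world coordinates). Camera axes: x right, y up, looking along -z (the intrinsics and any distortion apply to the point x, -y, -z); pixel columns grow to the right and rows downward; lengths in mm; the calibration is good to about 2 mm. A picture is of the moment at which its call begins. There is no depth.
- env.job_done(): hands the job in; it is judged then, once.
Trained networks look in a picture, given as the dict that the camera call returned (one of the last four; its "shot" number tells which), for a name from the list of things; names that differ only in an ending like _2 or _b are one class to them, and where a whole thing is asked for, a point or a joint stands for the part that bears it (a point fixed in the world has none). Each returns a list of dicts, best first, with "score" (0 to 1); they miss things now and then, are a little off and sometimes report something else, mostly with a low value. They report only what shows in the picture. A call takes as long as a camera call.
- env.search_frame(name, picture): "at" ([x, y, z] in mm, in the coordinates of the camera as it stood for that picture, good to about 4 mm: the middle of the surface that is visible of it).
- env.place_of(name, picture): "at" ([x, y, z] in mm, in the coordinates of the camera as it stood for that picture, good to about 4 mm: a listed point, or the origin of a listed thing).
The state is a dict: "t": time; "joints": joint angles; "qvel": joint speeds; "tau": joint torques, N m; "eef_pos": TCP position; "tcp_rot": TCP orientation; "ft_force": force on the tool from outside, world axes, zero at the start; "moment": the same for the moment, N m; "opening": opening from 0.0 (shut) to 1.0 (fully open); "grip_force": force on a finger pad.
Only numpy, scipy, OpenCV 4.12 (cv2) and the standard library are available. Lean on these libraries where they do the work, as an engineer would, in place of code of your own. Each camera call takes 0.05 s, during which the arm holds its last target. There are 200 camera calls.

TASK

Put the tall red-and-white food box, the wooden pepper mill, the green-lidded spice jar and the salt shaker into the wooden condiment rack, one upright in each bay, in order of height: the tallest in the bay beside the rack's tall end board, stepping down to the shortest beside its low end board. Set each one down on the floor of its bay rather than dropping it, knock none of them over, and leave the lemon and the garlic where they lie.

Things in the scene. Friction and masses are not known exactly. Their poses are not given: they have to be found in the camera images.
- tall_box: Tall slim cardboard food box, mostly white and red, standing upright: 49 mm (its x) by 73 mm (its y) by 239 mm high (flat rigid sides up to 236 mm), about 0.2 kg, the tallest of the four. Origin at the centre of its underside, z up. Grip it across the 49 mm sides, near the top. It fits a bay best with its 73 mm side along the rack's x.
- pepper_mill: Turned wooden pepper mill, 170 mm high, foot 58 mm across, about 0.18 kg, second tallest. Its round wooden head is 49 mm wide, widest 141 mm above the foot, with a small metal knob on top (158 to 170 mm); a neck lies below the head at about 122 mm. The head does not turn. Origin: centre of its underside, z up.
- spice_jar: Glass spice jar with a broad dark green lid, round, 46 mm across, straight sided, 106 mm high, about 0.11 kg, third tallest. Origin at the centre of its underside, z up.
- salt_shaker: Grey-and-clear salt shaker with a rounded grey cap, round, 44 mm across up to 74 mm, cap 34 mm wide above that, 90 mm high in all, about 0.10 kg, the shortest of the four. Origin at the centre of its underside, z up.
- rack: Light wooden condiment rack, fixed on the worktop, 112 mm deep (its x), 312 mm long (its y) without the end boards. Origin: centre of its underside. Four equal bays with cork pads, centres at x = 0, y = -117, -39, +39, +117 mm, floor 12 mm above the worktop, open at the top, bounded by thin steel rods whose tops are 48 mm above the worktop: 92 mm free along x, 73 mm along y.
- tall_end: Tall end board of the rack, light wood, 112 (x) by 14 (y) by 140 mm high, hand slot near its top, fixed. Origin: centre of its underside, 163 mm from the rack's centre along the rack's y, at the +y or the -y end (differs from start to start). The tallest thing belongs in the bay beside it; the bay centres lie 46, 124, 202 and 280 mm from this origin.
- low_end: Low end board of the rack, light wood, 112 mm by 14 mm by 62 mm high, no slot, fixed at the other end from the tall one. Origin at the centre of its underside. The shortest thing belongs in the bay beside it.
- lemon: Yellow lemon, 71x53x51 mm, loose bystander: leave it. Origin at the centre of its underside as built.
- garlic: White-pink garlic bulb, 60 mm across, 59 mm high, loose bystander: leave it. Origin at the centre of its underside.

How it is judged (in metres and radians):
At the end, for the whole second after the job is handed in: Tall box, pepper mill, spice jar and salt shaker stand one per bay from the tall end board on: origins 46, 124, 202 and 280 mm (24 mm either way) from that board's origin, within 32 mm of the rack's middle line, feet on the bay floor (within 6 mm), upright within 0.15 rad, at rest (horizontal distance between tall_box and tall_end between 0.022 and 0.07 m and x of tall_box in the frame of rack between -0.032 and 0.032 m and z of tall_box in the frame of rack between 0.006 and 0.018 m and angle between each of tall_box, pepper_mill, spice_jar, salt_shaker's own z axis and vertical below 0.15 rad and linear speed of each of tall_box, pepper_mill, spice_jar, salt_shaker below 0.02 m/s and horizontal distance between pepper_mill and tall_end between 0.1 and 0.148 m and x of pepper_mill in the frame of rack between -0.032 and 0.032 m and z of pepper_mill in the frame of rack between 0.006 and 0.018 m and horizontal distance between spice_jar and tall_end between 0.178 and 0.226 m and x of spice_jar in the frame of rack between -0.032 and 0.032 m and z of spice_jar in the frame of rack between 0.006 and 0.018 m and horizontal distance between salt_shaker and tall_end between 0.256 and 0.304 m and x of salt_shaker in the frame of rack between -0.032 and 0.032 m and z of salt_shaker in the frame of rack between 0.006 and 0.018 m); the robot touches nothing.
It fails at once if one of the four things is knocked over (tilted more than 0.6 rad) (angle between any of tall_box, pepper_mill, spice_jar, salt_shaker's own z axis and vertical above 0.6 rad).
It fails at once if one of the four is dropped (faster than 0.6 m/s, as after a fall of 2 cm, while no finger touches it) ((linear speed of tall_box above 0.6 m/s and contact force between the fingers and tall_box below 0.05 N) or (linear speed of pepper_mill above 0.6 m/s and contact force between the fingers and pepper_mill below 0.05 N) or (linear speed of spice_jar above 0.6 m/s and contact force between the fingers and spice_jar below 0.05 N) or (linear speed of salt_shaker above 0.6 m/s and contact force between the fingers and salt_shaker below 0.05 N)).
It fails at once if the lemon or the garlic is pushed more than 30 mm from its place (distance of any of lemon, garlic from where it was at the start of the episode above 0.03 m).
It also fails if it takes over 126 s, if anything falls off the work surface, if the arm or the gripper's body presses on something with over 40 N, if the wrist force passes 120 N, or if a joint passes its speed limit or range.

## Working session

There is one attempt and no reset: what is moved stays moved. The work goes in short steps, Python scripts to look and compute and a tool call to move; the robot and the scene stay as the last step left them, time stands still between calls to the robot, and variables do not carry over. Pictures are saved under pics/ and viewed, at most 14 in all, crops included, and the job is handed in when it is done.

Besides the shell and the picture viewer there is one more tool, called after "Emit:" as name(argument=value, ...) on one line, values as JSON. drive_tool: Moves the arm, as the interface text tells. Its arguments: {"type":"object","properties":{"rows":{"type":"array","items":{"type":"array","items":{"type":"array","items":{"type":"number","minimum":-1,"maximum":1}}}}},"required":["rows"]}

```bash
mkdir -p pics
cat > h.py <<'E'
from cell import env
import numpy as np, cv2
def shot(n,save=None):
    p=env.read_camera(n)
    if save: cv2.imwrite('pics/'+save+'.png',p['color'])
    return p
def world(p,at): return (np.array(p['pose'])@np.r_[at,1])[:3]
def proj(p,X):
    c=np.linalg.inv(p['pose'])@np.r_[X,1]; q=np.array(p['camera_matrix'])@np.array([c[0],-c[1],-c[2]]); return q[:2]/q[2]
def ray(p,u,v):
    d=np.linalg.inv(p['camera_matrix'])@[u,v,1]; P=np.array(p['pose']); return P[:3,3],P[:3,:3]@(d*[1,-1,-1])
def onz(p,u,v,z):
    o,d=ray(p,u,v); return o+d*(z-o[2])/d[2]
N=['tall_box','pepper_mill','spice_jar','salt_shaker','rack','tall_end','low_end','lemon','garlic']
E
python3 - <<'E'
from h import *
s=env.state();print({k:np.round(s[k],3).tolist() for k in s})
for c in ['scene','top','wrist']:
    p=shot(c,c+'0');print(c,np.round(p['pose'],2).tolist())
    for n in N:
        r=env.place_of(n,p); print(n,[(round(d['score'],2),np.round(world(p,d['at'])).tolist(),np.round(proj(p,world(p,d['at']))).tolist()) for d in r[:2]])
a=cv2.imread('pics/scene0.png')
E
```

```text
{'t': 0.0, 'joints': [1.199, 0.492, 1.559, 0.0, 1.092, -0.106], 'qvel': [0.001, 0.001, -0.001, -0.002, -0.0, -0.001], 'tau': [0.001, -61.265, -25.818, 0.069, 0.048, -0.0], 'eef_pos': [164.062, 602.837, 233.04], 'tcp_rot': [-3.14, -0.0, 2.876], 'ft_force': [0.373, -0.75, -0.141], 'moment': [-0.047, 0.002, 0.032], 'grip_force': 0.0, 'opening': 1.001}
scene [[0.52, 0.54, -0.67, -475.53], [-0.86, 0.32, -0.41, -626.91], [-0.01, 0.78, 0.62, 960.85], [0.0, 0.0, 0.0, 1.0]]
tall_box [(0.84, [455.0, 265.0, -5.0], [180.0, 185.0])]
pepper_mill [(0.6, [424.0, 373.0, 1.0], [149.0, 178.0])]
spice_jar [(0.8, [524.0, 12.0, -1.0], [254.0, 197.0])]
salt_shaker [(0.68, [498.0, 153.0, -2.0], [214.0, 188.0]), (0.41, [452.0, 263.0, -3.0], [180.0, 185.0])]
rack [(0.79, [456.0, -245.0, 3.0], [317.0, 236.0]), (0.17, [423.0, 375.0, -2.0], [149.0, 179.0])]
tall_end [(0.82, [536.0, -105.0, -1.0], [288.0, 206.0])]
low_end [(0.9, [370.0, -385.0, -4.0], [350.0, 276.0])]
lemon [(0.74, [545.0, -105.0, 1.0], [289.0, 204.0]), (0.67, [540.0, -437.0, -2.0], [390.0, 244.0])]
garlic [(0.7, [652.0, -176.0, 1.0], [324.0, 193
[... 224 characters left out ...]
 [495.0, 149.0, 1.0], [198.0, 191.0])]
pepper_mill [(0.81, [425.0, 371.0, 3.0], [135.0, 213.0])]
spice_jar [(0.61, [538.0, -433.0, 2.0], [363.0, 175.0]), (0.54, [520.0, 12.0, 4.0], [237.0, 183.0])]
salt_shaker [(0.68, [493.0, 151.0, 3.0], [197.0, 192.0])]
rack [(0.95, [453.0, -246.0, 2.0], [311.0, 201.0])]
tall_end [(0.73, [543.0, -106.0, 4.0], [270.0, 176.0])]
low_end [(0.8, [371.0, -382.0, 2.0], [350.0, 223.0])]
lemon []
garlic [(0.69, [656.0, -176.0, 1.0], [289.0, 144.0])]
wrist [[0.26, -0.93, -0.25, 94.95], [0.96, 0.25, 0.07, 621.27], [-0.0, -0.26, 0.97, 385.35], [0.0, 0.0, 0.0, 1.0]]
tall_box []
pepper_mill []
spice_jar []
salt_shaker []
rack []
tall_end []
low_end []
lemon []
garlic []
```

View pics/scene0.png

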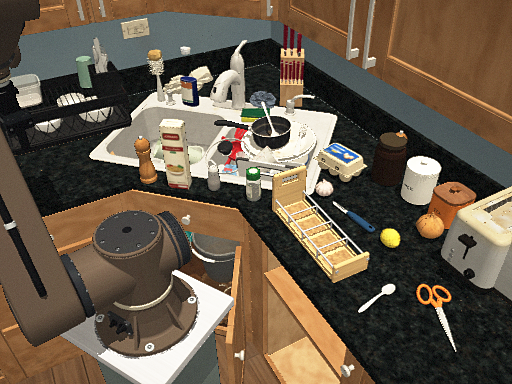

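View pics/top0.png

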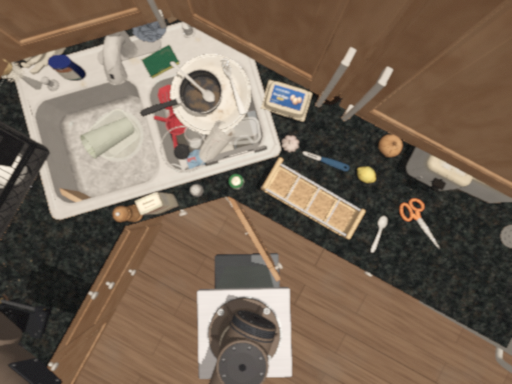

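The scene view shows the box (175,153), mill (147,160), shaker (213,177), jar (253,184) and rack (317,225). The tall end is at (288,190), nearest the sink. The top view agrees. Next I'll get the box yaw from an enlarged crop of the top view.

Run:
```python
from h import *
a=cv2.imread('pics/top0.png')[170:240,100:200];cv2.imwrite('pics/c1.png',cv2.resize(a,None,fx=7,fy=7,interpolation=cv2.INTER_CUBIC))
```

```text
(no output)
```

View pics/c1.png

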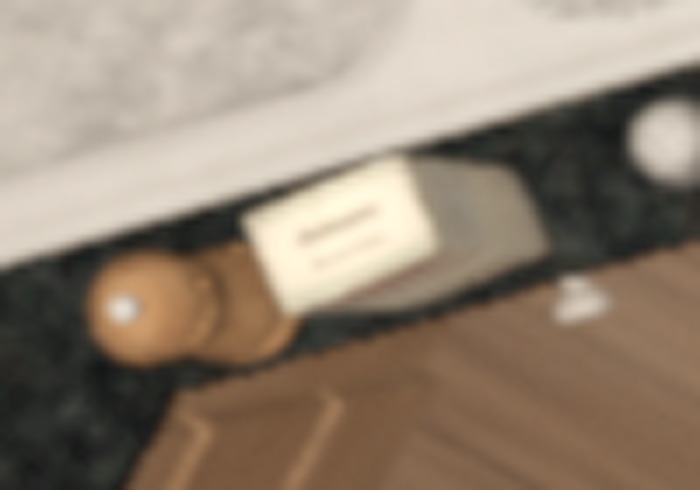

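The crop shows the box top with corners at (243,215), (405,153), (437,245) and (290,312), and the mill knob at (123,308).

Run:
```python
from h import *
p=shot('top')
c=np.array([onz(p,(u+.5)/7-.5+100,(v+.5)/7-.5+170,239)[:2] for u,v in [(243,215),(405,153),(437,245),(290,312)]])
print(c.round(),c.mean(0).round(1))
for i in range(4):
    d=c[(i+1)%4]-c[i];print(np.hypot(*d).round(1),np.degrees(np.arctan2(d[1],d[0])).round(1))
print(onz(p,123/7+100,308/7+170,170))
```

```text
[[464. 302.]
 [488. 235.]
 [449. 222.]
 [423. 283.]] [456.2 260.3]
71.4 -70.3
40.5 -161.6
66.4 113.2
44.8 25.2
[424.5593697  374.13137793 170.        ]
```

```bash
cat >> h.py <<'E'
from scipy.spatial.transform import Rotation as Ro
def plan(*wps,jaw=1.0,step=58):
    """wps: (x,y,z,psi_deg) tool down; prints rows in tool axes, incl. levelling"""
    s=env.state(); P=np.array(s['eef_pos']); R=Ro.from_euler('xyz',s['tcp_rot'])
    print('t',round(s['t'],2),'at',P.round(1),'rot',np.degrees(s['tcp_rot']).round(1),'open',round(s['opening'],3),'grip',round(s['grip_force'],1))
    for w in wps:
        w=np.array(w,float); G=Ro.from_euler('xyz',[180,0,w[3]],degrees=True)
        n=int(max(1,np.ceil(np.linalg.norm(w[:3]-P)/step),np.ceil(np.degrees((R.inv()*G).magnitude())/10.4)))
        rv=(R.inv()*G).as_rotvec(); P0,R0=P.copy(),R; out=[]
        for i in range(n):
            t=P0+(w[:3]-P0)*(i+1)/n
            sh=np.round(R.inv().apply(t-P)/250,3)+0.; tr=np.round((R.inv()*(R0*Ro.from_rotvec(rv*(i+1)/n))).as_rotvec(degrees=True)/180,3)+0.
            P=P+R.apply(sh*250); R=R*Ro.from_rotvec(tr*180,degrees=True); out.append([*map(float,sh),*map(float,tr),jaw])
        print('->',w); [print('  ',out[i:i+5]) for i in range(0,n,5)]
E
python3 -c "
from h import *
plan((174,590,340,164.8),(440,270,340,111.5))"
```

```text
t 1.55 at [164.1 603.1 233.6] rot [180.   -0.  164.8] open 0.997 grip 0.0
-> [174.  590.  340.  164.8]
   [[-0.026, -0.02, -0.213, 0.0, 0.0, 0.0, 1.0], [-0.026, -0.02, -0.213, 0.0, 0.0, 0.0, 1.0]]
-> [440.  270.  340.  111.5]
   [[-0.17, -0.119, 0.0, 0.0, 0.0, 0.037, 1.0], [-0.183, -0.099, 0.0, 0.0, 0.0, 0.037, 1.0], [-0.194, -0.077, 0.0, 0.0, 0.0, 0.037, 1.0], [-0.201, -0.054, 0.0, 0.0, 0.0, 0.037, 1.0], [-0.205, -0.031, 0.0, 0.0, 0.0, 0.037, 1.0]]
   [[-0.208, -0.006, 0.0, 0.0, 0.0, 0.037, 1.0], [-0.208, 0.018, 0.0, 0.0, 0.0, 0.037, 1.0], [-0.203, 0.042, 0.0, 0.0, 0.0, 0.037, 1.0]]
```

Emit:
drive_tool(rows=[[[-0.026, -0.02, -0.213, 0, 0, 0, 1], [-0.026, -0.02, -0.213, 0, 0, 0, 1], [-0.17, -0.12, 0, 0, 0, 0.037, 1], [-0.183, -0.1, 0, 0, 0, 0.037, 1], [-0.194, -0.077, 0, 0, 0, 0.037, 1]]])

```text
t: 2.17
eef_pos: [274.4, 468.2, 340.3]
tcp_rot: [3.141, 0.0, 2.524]
ft_force: [0.4, 0.3, 0.7]
opening: 1.003
grip_force: 0.0
```

Emit:
drive_tool(rows=[[[-0.2, -0.054, 0, 0, 0, 0.037, 1], [-0.205, -0.03, 0, 0, 0, 0.037, 1], [-0.208, -0.006, 0, 0, 0, 0.037, 1], [-0.208, 0.018, 0, 0, 0, 0.037, 1], [-0.203, 0.042, 0, 0, 0, 0.037, 1]]])

```text
t: 2.8
eef_pos: [440.8, 268.6, 340.3]
tcp_rot: [3.141, -0.0, 1.942]
ft_force: [0.5, -0.2, -0.0]
opening: 1.002
grip_force: 0.0
```

```bash
python3 -c "
from h import *
p=shot('wrist','w1');print(np.round(p['pose'],2).tolist())
plan((456,261,340,111.5))
for n in N[:2]:
  for d in env.place_of(n,p): print(n,d['score'],world(p,d['at']).round(1))
print(proj(p,[456,261,239]))"
```

```text
[[0.93, -0.35, -0.09, 414.58], [0.36, 0.9, 0.24, 334.66], [0.0, -0.26, 0.97, 492.05], [0.0, 0.0, 0.0, 1.0]]
t 2.85 at [443.8 265.2 340.1] rot [1.800e+02 1.000e-01 1.108e+02] open 1.003 grip 0.0
-> [456.  261.  340.  111.5]
   [[-0.033, 0.04, 0.001, 0.0, 0.001, -0.004, 1.0]]
tall_box 0.57 [456.1 256.3   2. ]
pepper_mill 0.67 [424.6 371.1   4.4]
[269.58418466 207.55881521]
```

View pics/w1.png

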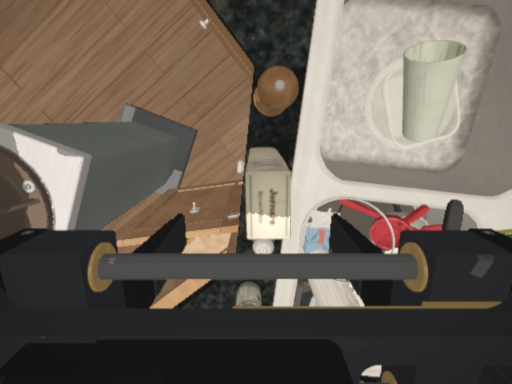

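The wrist view shows the box top with corners at about (247,170), (289,172), (291,237) and (247,239), and the mill knob at (280,86). The arm lags by a few mm and was still settling.

```bash
python3 -c "
from h import *
p=shot('wrist')
im=cv2.imread('pics/w1.png')[140:260,200:330];cv2.imwrite('pics/c2.png',cv2.resize(im,None,fx=6,fy=5,interpolation=cv2.INTER_CUBIC)[:600])
c=np.array([onz(p,u,v,239)[:2] for u,v in [(247,170),(289,172),(291,237),(247,239)]])
print(c.round(),c.mean(0).round(1))
for i in range(4):
    d=c[(i+1)%4]-c[i];print(np.hypot(*d).round(1),np.degrees(np.arctan2(d[1],d[0])).round(1))
print(onz(p,280,86,170))
"
```

```text
[[423. 287.]
 [460. 300.]
 [487. 240.]
 [447. 222.]] [454.4 262.5]
39.0 18.5
65.4 -65.3
43.6 -155.9
69.3 110.7
[425.87585828 374.69015045 170.        ]
```

View pics/c2.png

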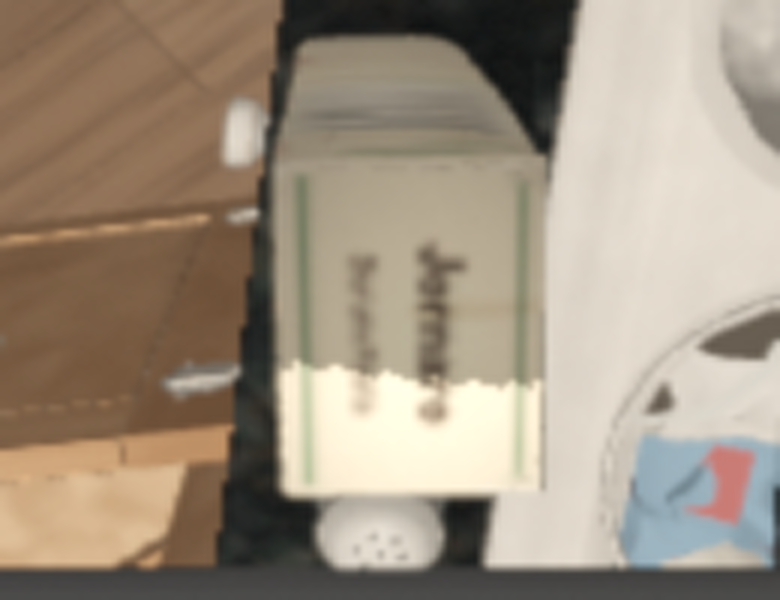

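```bash
python3 -c "
from h import *
plan((455.3,261.5,330,111.3),(455.3,261.5,208,111.3))"
```

```text
t 3.0 at [440.1 269.5 340.1] rot [-180.    -0.   111.4] open 0.998 grip 0.0
-> [455.3 261.5 330.  111.3]
   [[-0.052, 0.045, 0.04, 0.0, 0.0, 0.001, 1.0]]
-> [455.3 261.5 208.  111.3]
   [[0.0, 0.0, 0.163, 0.0, 0.0, 0.0, 1.0], [0.0, 0.0, 0.163, 0.0, 0.0, 0.0, 1.0], [0.0, 0.0, 0.162, 0.0, 0.0, 0.0, 1.0]]
```

Emit:
drive_tool(rows=[[[-0.052, 0.045, 0.04, 0, 0, 0.001, 1], [0, 0, 0, 0, 0, 0, 1], [0, 0, 0.163, 0, 0, 0, 1], [0, 0, 0.163, 0, 0, 0, 1], [0, 0, 0.162, 0, 0, 0, 1]]])

```text
t: 3.62
eef_pos: [454.7, 262.6, 207.0]
tcp_rot: [3.141, -0.0, 1.944]
ft_force: [0.8, -0.5, -0.1]
opening: 1.0
grip_force: 0.0
```

Emit:
drive_tool(rows=[[[0, 0, 0, 0, 0, 0, 1], [0, 0, 0, 0, 0, 0, 0.3], [0, 0, 0, 0, 0, 0, 0.3], [0, 0, 0, 0, 0, 0, 0.3], [0, 0, 0, 0, 0, 0, 0.3]]])

```text
t: 4.25
eef_pos: [455.2, 262.1, 208.7]
tcp_rot: [3.141, -0.0, 1.943]
ft_force: [-0.0, 0.1, 0.2]
opening: 0.635
grip_force: 0.0
```

Emit:
drive_tool(rows=[[[0, 0, 0, 0, 0, 0, 0.3], [0, 0, 0, 0, 0, 0, 0.3], [0, 0, 0, 0, 0, 0, 0.3], [0, 0, 0, 0, 0, 0, 0.3]]])

```text
t: 4.75
eef_pos: [455.1, 262.1, 208.3]
tcp_rot: [3.141, -0.0, 1.943]
ft_force: [-0.5, -0.6, 2.8]
opening: 0.515
grip_force: 29.9
```

```bash
python3 -c "
from h import *
# rack from top and scene estimates
L=[]
for c in ['top','scene']:
  for k in range(2):
    p=shot(c)
    r={n:world(p,env.place_of(n,p)[0]['at']).round(1) if env.place_of(n,p) else None for n in ['rack','tall_end','low_end']};print(c,r)
plan((455,262,365,111.3),(500,-171,365,148.6),jaw=0.3)"
```

```text
top {'rack': array([ 457.7, -243.1,   -1.2]), 'tall_end': array([ 543.5, -106.4,    2.1]), 'low_end': array([ 373.5, -379.6,    2.9])}
top {'rack': array([ 459.7, -244.5,    2.3]), 'tall_end': array([ 545.2, -103.6,    1.8]), 'low_end': array([ 373.1, -380.5,    2.6])}
scene {'rack': array([ 456.1, -244.1,    1.4]), 'tall_end': array([ 539.8, -103.3,   -2.7]), 'low_end': array([ 369.1, -383.5,   -4.9])}
scene {'rack': array([ 4.575e+02, -2.420e+02,  4.000e-01]), 'tall_end': array([ 541.8, -101.2,   -3.2]), 'low_end': array([ 369.9, -387.7,   -4.4])}
t 6.15 at [455.1 262.1 208.2] rot [180.   -0.  111.3] open 0.515 grip 29.9
-> [455.  262.  365.  111.3]
   [[0.0, 0.0, -0.209, 0.0, 0.0, 0.0, 0.3], [0.0, 0.0, -0.209, 0.0, 0.0, 0.0, 0.3], [0.0, 0.0, -0.209, 0.0, 0.0, 0.0, 0.3]]
-> [ 500.  -171.   365.   148.6]
   [[-0.21, -0.058, 0.0, 0.0, 0.0, -0.026, 0.3], [-0.204, -0.074, 0.0, 0.0, 0.0, -0.026, 0.3], [-0.198, -0.092, 0.0, 0.0, 0.0, -0.026, 0.3], [-0.19, -0.107, 0.0, 0.0, 0.0, -0.026, 0.3], [-0.18, -0.122, 0.0, 0.0, 0.0, -0.025, 0.3]]
   [[-0.17, -0.136, 0.0, 0.0, 0.0, -0.026, 0.3], [-0.159, -0.149, 0.0, 0.0, 0.0, -0.026, 0.3], [-0.145, -0.161, 0.0, 0.0, 0.0, -0.026, 0.3]]
```

Emit:
drive_tool(rows=[[[0, 0, -0.21, 0, 0, 0, 0.3], [0, 0, -0.21, 0, 0, 0, 0.3], [0, 0, -0.21, 0, 0, 0, 0.3], [-0.2, -0.055, 0, 0, 0, -0.026, 0.3], [-0.2, -0.074, 0, 0, 0, -0.026, 0.3]]])

```text
t: 6.78
eef_pos: [465.5, 156.5, 365.4]
tcp_rot: [-3.141, -0.0, 2.11]
ft_force: [-0.3, -0.8, -1.9]
opening: 0.509
grip_force: 30.0
```

Emit:
drive_tool(rows=[[[-0.19, -0.09, 0, 0, 0, -0.026, 0.3], [-0.18, -0.107, 0, 0, 0, -0.026, 0.3], [-0.17, -0.122, 0, 0, 0, -0.025, 0.3], [-0.16, -0.136, 0, 0, 0, -0.026, 0.3], [-0.15, -0.149, 0, 0, 0, -0.026, 0.3]]])

```text
t: 7.4
eef_pos: [486.4, -106.0, 365.0]
tcp_rot: [-3.141, -0.001, 2.514]
ft_force: [0.6, -0.1, -3.2]
opening: 0.511
grip_force: 30.0
```

```bash
cat >> h.py <<'E'
def overlay(p,im,C,yaw,roi,k):
    x0,y0,x1,y1=roi; a=cv2.resize(im[y0:y1,x0:x1],None,fx=k,fy=k,interpolation=cv2.INTER_CUBIC)
    c,s=np.cos(np.radians(yaw)),np.sin(np.radians(yaw))
    def box(cy,hx,hy,z,col):
        q=[]
        for sx,sy in [(-1,-1),(1,-1),(1,1),(-1,1)]:
            X,Y=sx*hx,cy+sy*hy
            u=proj(p,[C[0]+c*X-s*Y,C[1]+s*X+c*Y,z]); q.append((u-[x0,y0]+.5)*k)
        cv2.polylines(a,[np.round(q).astype(int)],True,col,1)
    box(0,56,156,48,(255,255,0)); box(163,56,7,140,(0,0,255)); box(-163,56,7,62,(255,0,255)); 
    for b in (-117,-39,39,117): box(b,46,36.5,12,(0,255,0))
    return a
E
python3 -c "
from h import *
p=shot('top');q=shot('scene')
a=overlay(p,cv2.imread('pics/top0.png'),(457,-244),-31.5,(255,150,375,245),6)
b=overlay(q,cv2.imread('pics/scene0.png'),(457,-244),-31.5,(262,160,377,285),4)
cv2.imwrite('pics/ovA.png',a);cv2.imwrite('pics/ovB.png',b)
plan((518,-144,365,148.5),jaw=.3)
"
```

```text
t 7.5 at [ 486.7 -108.3  364.6] rot [-1.799e+02 -1.000e-01  1.438e+02] open 0.515 grip 30.0
-> [ 518.  -144.   365.   148.5]
   [[-0.185, -0.041, -0.002, 0.0, 0.0, -0.026, 0.3]]
```

View pics/ovA.png

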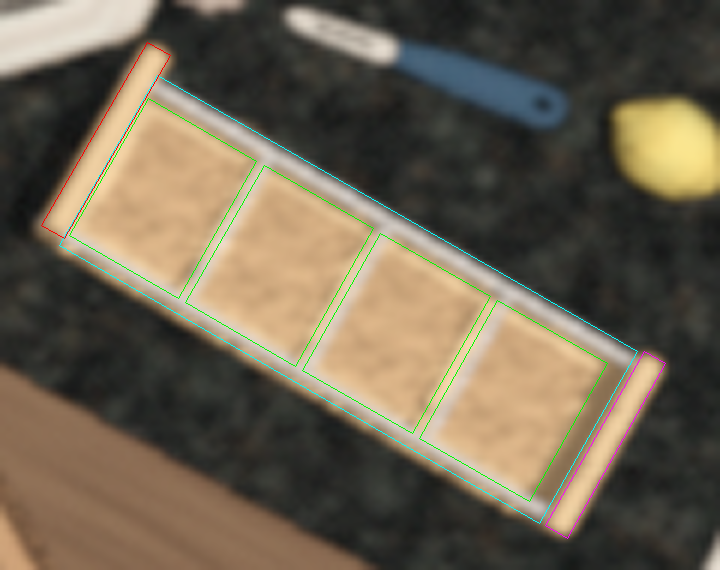

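View pics/ovB.png

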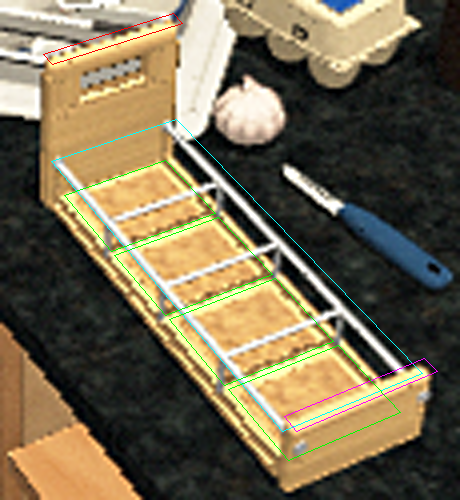

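The overlay fits to within about 1 px from above. The scene view suggests shifting the model roughly 2 mm toward −x, so I take the rack centre as (455.3, −244), yaw −31.5°.

```bash
cat >> h.py <<'E'
def bay(y,C=(455.3,-244)): return C[0]+.5225*y, C[1]+.8526*y
E
python3 -c "
from h import *
x,y=bay(117);print(x,y)
plan((x,y,365,148.5),(x,y,275,148.5),jaw=.3)
"
```

```text
516.4325 -144.2458
t 7.5 at [ 486.7 -108.3  364.6] rot [-1.799e+02 -1.000e-01  1.438e+02] open 0.515 grip 30.0
-> [ 516.4325 -144.2458  365.      148.5   ]
   [[-0.181, -0.046, -0.002, 0.0, 0.0, -0.026, 0.3]]
-> [ 516.4325 -144.2458  275.      148.5   ]
   [[0.0, 0.0, 0.18, 0.0, 0.0, 0.0, 0.3], [0.0, 0.001, 0.18, 0.0, 0.0, 0.0, 0.3]]
```

Emit:
drive_tool(rows=[[[-0.18, -0.046, 0, 0, 0, -0.026, 0.3], [0, 0, 0, 0, 0, 0, 0.3], [0, 0, 0.18, 0, 0, 0, 0.3], [0, 0, 0.18, 0, 0, 0, 0.3], [0, 0, 0, 0, 0, 0, 0.3]]])

```text
t: 8.12
eef_pos: [514.9, -138.9, 273.2]
tcp_rot: [-3.141, -0.006, 2.593]
ft_force: [0.2, 0.2, -1.0]
opening: 0.513
grip_force: 30.0
```

```bash
python3 -c "
from h import *
x,y=bay(117)
plan((x,y,275,148.5),(x,y,222,148.5),jaw=.3,step=30)
p=shot('scene');x0,y0,x1,y1=230,60,380,285
a=overlay(p,p['color'],(455.3,-244),-31.5,(x0,y0,x1,y1),2.6)
w=shot('wrist')['color']
h=a.shape[0]; cv2.imwrite('pics/ck1.png',np.hstack([a,cv2.resize(w,(400,300))if 0 else cv2.copyMakeBorder(cv2.resize(w,(400,300)),0,h-300,0,0,0)]))
"
```

```text
t 8.12 at [ 514.9 -138.9  273.2] rot [-180.    -0.4  148.6] open 0.513 grip 30.0
-> [ 516.4325 -144.2458  275.      148.5   ]
   [[-0.017, -0.015, -0.007, 0.0, -0.002, 0.0, 0.3]]
-> [ 516.4325 -144.2458  222.      148.5   ]
   [[0.0, 0.0, 0.106, 0.0, 0.0, 0.0, 0.3], [0.0, 0.0, 0.106, 0.0, 0.0, 0.0, 0.3]]
```

View pics/ck1.png

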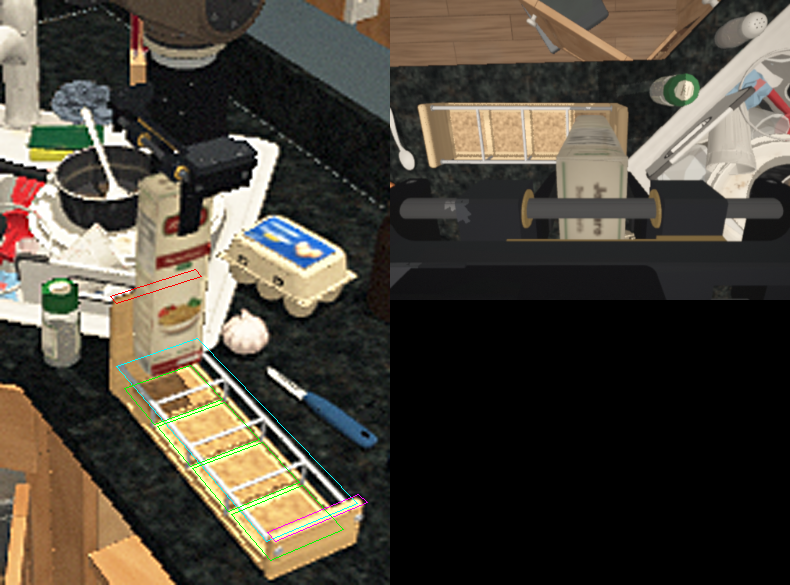

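The scene crop shows the box hanging over the first bay, slightly near the tall board; the measured TCP is about 5 mm off target. I'll correct and let it settle.

Emit:
drive_tool(rows=[[[-0.017, -0.015, 0, 0, 0, 0, 0.3], [0, 0, 0, 0, 0, 0, 0.3], [0, 0, 0, 0, 0, 0, 0.3]]])

```text
t: 8.6
eef_pos: [518.0, -145.6, 276.2]
tcp_rot: [3.141, 0.001, 2.593]
ft_force: [-0.8, -0.2, -2.7]
opening: 0.511
grip_force: 30.0
```

```bash
python3 -c "
from h import *
x,y=bay(117)
plan((x,y,275,148.5),(x,y,222,148.5),jaw=.3,step=30)
p=shot('wrist');
a=overlay(p,p['color'],(455.3,-244),-31.5,(150,110,340,330),2.7)
cv2.imwrite('pics/ck2.png',a)
for c in ('wrist','scene'):
  p=shot(c)
  for d in env.place_of('tall_box',p)[:1]: print(d['score'],world(p,d['at']))
"
```

```text
t 8.6 at [ 518.  -145.6  276.2] rot [180.    0.  148.6] open 0.511 grip 30.0
-> [ 516.4325 -144.2458  275.      148.5   ]
   [[0.008, 0.001, 0.005, 0.0, 0.0, 0.0, 0.3]]
-> [ 516.4325 -144.2458  222.      148.5   ]
   [[0.0, 0.0, 0.106, 0.0, 0.0, 0.0, 0.3], [0.0, 0.0, 0.106, 0.0, 0.0, 0.0, 0.3]]
0.93 [ 516.36618276 -147.44392878   69.22386783]
0.68 [ 512.5856207  -138.69335164   63.78213234]
```

View pics/ck2.png

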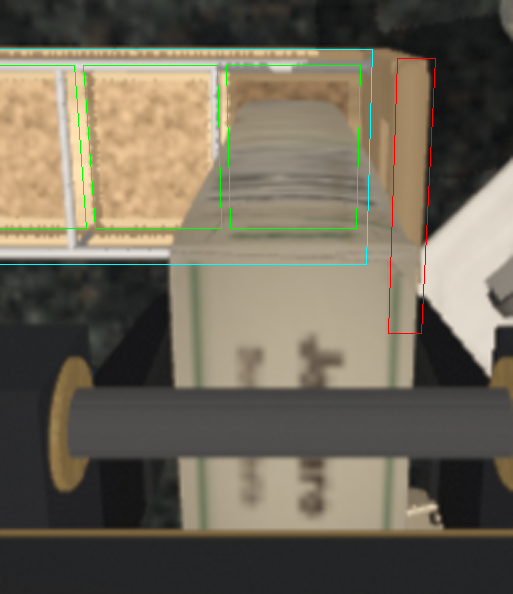

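The crop shows the box end over bay 1 with clearance on both sides; the real bay lies about 2 mm toward the low end of the model. Lowering.

Emit:
drive_tool(rows=[[[0.005, 0.005, 0.08, 0, 0, 0, 0.3], [0, 0, 0.08, 0, 0, 0, 0.3], [0, 0, 0.04, 0, 0, 0, 0.3], [0, 0, 0, 0, 0, 0, 0.3]]])

```text
t: 9.35
eef_pos: [517.4, -143.8, 225.3]
tcp_rot: [-3.142, -0.001, 2.593]
ft_force: [0.3, 0.2, -1.7]
opening: 0.514
grip_force: 30.0
```

Emit:
drive_tool(rows=[[[0, 0, 0.014, 0, 0, 0, 0.3], [0, 0, 0.006, 0, 0, 0, 0.3], [0, 0, 0, 0, 0, 0, 0.3]]])

```text
t: 9.72
eef_pos: [517.6, -143.8, 220.8]
tcp_rot: [3.141, 0.0, 2.593]
ft_force: [-0.5, 0.2, -3.2]
opening: 0.511
grip_force: 30.0
```

Emit:
drive_tool(rows=[[[0, 0, 0.004, 0, 0, 0, 0.3], [0, 0, 0, 0, 0, 0, 0.3]]])

```text
t: 9.98
eef_pos: [517.6, -143.8, 220.5]
tcp_rot: [3.141, 0.001, 2.593]
ft_force: [-2.8, -0.0, 4.8]
opening: 0.51
grip_force: 30.0
```

Floor contact is felt (z force −3.2 to +4.8 N). Releasing.

Emit:
drive_tool(rows=[[[0, 0, 0, 0, 0, 0, 1], [0, 0, 0, 0, 0, 0, 1], [0, 0, 0, 0, 0, 0, 1], [0, 0, 0, 0, 0, 0, 1]]])

```text
t: 10.48
eef_pos: [517.5, -143.8, 219.5]
tcp_rot: [3.142, -0.0, 2.593]
ft_force: [1.1, 0.4, 0.6]
opening: 0.873
grip_force: 0.0
```

Emit:
drive_tool(rows=[[[0, 0, -0.12, 0, 0, 0, 1], [0, 0, -0.22, 0, 0, 0, 1], [0, 0, -0.1, 0, 0, 0, 1]]])

```text
t: 10.85
eef_pos: [517.9, -144.0, 332.3]
tcp_rot: [3.141, 0.003, 2.593]
ft_force: [0.7, 0.2, -0.2]
opening: 0.997
grip_force: 0.0
```

```bash
python3 -c "
from h import *
plan((440,330,330,90),(440,330,290,58.5))
p=shot('scene');print([(d['score'],world(p,d['at'])) for d in env.place_of('tall_box',p)[:1]])
"
```

```text
t 10.85 at [ 517.9 -144.   332.3] rot [180.    0.2 148.6] open 0.997 grip 0.0
-> [440. 330. 330.  90.]
   [[0.139, 0.162, 0.001, 0.0, 0.0, 0.036, 1.0], [0.157, 0.145, 0.0, 0.0, 0.0, 0.036, 1.0], [0.172, 0.126, 0.001, 0.0, 0.0, 0.036, 1.0], [0.185, 0.106, 0.001, 0.0, 0.0, 0.037, 1.0], [0.197, 0.084, 0.0, 0.0, 0.0, 0.036, 1.0]]
   [[0.204, 0.061, 0.001, 0.001, 0.0, 0.036, 1.0], [0.21, 0.038, 0.001, 0.0, 0.001, 0.036, 1.0], [0.213, 0.014, 0.001, 0.0, 0.0, 0.036, 1.0], [0.213, -0.011, 0.001, 0.0, 0.0, 0.036, 1.0]]
-> [440.  330.  290.   58.5]
   [[0.0, 0.0, 0.04, 0.0, 0.0, 0.044, 1.0], [0.0, 0.0, 0.04, 0.0, 0.0, 0.044, 1.0], [0.0, 0.0, 0.04, 0.0, 0.0, 0.044, 1.0], [0.0, 0.0, 0.04, 0.0, 0.0, 0.043, 1.0]]
[(0.82, array([ 514.45155718, -138.48048033,    8.80565586]))]
```

Emit:
drive_tool(rows=[[[0.139, 0.162, 0, 0, 0, 0.036, 1], [0.157, 0.145, 0, 0, 0, 0.036, 1], [0.172, 0.126, 0, 0, 0, 0.036, 1], [0.185, 0.106, 0, 0, 0, 0.037, 1], [0.197, 0.084, 0, 0, 0, 0.036, 1]]])

```text
t: 11.58
eef_pos: [473.5, 121.1, 328.5]
tcp_rot: [-3.14, -0.001, 2.02]
ft_force: [1.0, -0.3, -0.4]
opening: 0.999
grip_force: 0.0
```

Emit:
drive_tool(rows=[[[0.204, 0.061, 0, 0, 0, 0.036, 1], [0.21, 0.038, 0, 0, 0, 0.036, 1], [0.213, 0.014, 0, 0, 0, 0.036, 1], [0.213, -0.01, 0, 0, 0, 0.036, 1], [0, -0.16, 0.08, 0, 0, 0.044, 1]]])

```text
t: 12.2
eef_pos: [399.9, 332.7, 308.0]
tcp_rot: [-3.142, -0.0, 1.432]
ft_force: [-0.8, -0.2, -1.5]
opening: 1.001
grip_force: 0.0
```

Emit:
drive_tool(rows=[[[0, 0, 0.08, 0, 0, 0.044, 1], [0, 0, 0, 0, 0, 0.044, 1], [0, 0, 0, 0, 0, 0.043, 1], [0, 0, 0, 0, 0, 0, 1]]])

```text
t: 12.7
eef_pos: [399.6, 329.8, 288.5]
tcp_rot: [-3.141, 0.001, 1.023]
ft_force: [-0.1, -0.5, 0.4]
opening: 1.003
grip_force: 0.0
```

```bash
cat >> h.py <<'E'
def views(n,*cams):
    for c in cams:
        p=shot(c)
        for d in env.place_of(n,p)[:1]: print(c,n,round(d['score'],2),world(p,d['at']).round(1),proj(p,world(p,d['at'])).round(0))
E
python3 -c "
from h import *
plan((424.5,373,290,58.5))
views('pepper_mill','wrist','wrist','top','scene')
p=shot('wrist','w3')
"
```

```text
t 12.7 at [399.6 329.8 288.5] rot [-1.80e+02  1.00e-01  5.86e+01] open 1.003 grip 0.0
-> [424.5 373.  290.   58.5]
   [[0.199, -0.005, -0.006, 0.0, 0.0, 0.001, 1.0]]
wrist pepper_mill 0.55 [423.5 373.6   3.8] [256. 132.]
wrist pepper_mill 0.88 [425.3 370.9   3.9] [258. 133.]
top pepper_mill 0.53 [424.9 371.4  -1.5] [135. 213.]
scene pepper_mill 0.9 [424.6 377.1  -1.2] [148. 178.]
```

View pics/w3.png

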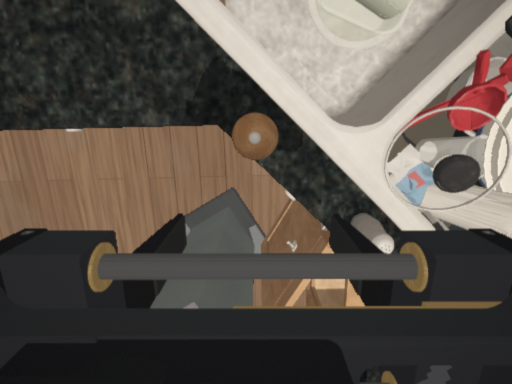

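The wrist view shows the mill from above, with its knob at (255,137) and its head centred at (256,136).

```bash
python3 -c "
from h import *
p=shot('wrist');print(onz(p,255,137,170),onz(p,256,136,141))
o,d=ray(p,255,137); q=shot('top'); o2,d2=ray(q,123/7+100,308/7+170)
t=np.linalg.lstsq(np.c_[d,-d2],o2-o,rcond=None)[0]; print('tri',o+d*t[0],o2+d2*t[1])
plan((424.5,373.5,200,58.5),(424.5,373.5,139,58.5))
"
```

```text
[425.84583813 376.27776566 170.        ] [426.10860251 375.09486581 141.        ]
tri [425.61132784 375.97987529 164.31977465] [424.48812087 376.06138889 164.36187183]
t 13.25 at [399.9 330.  289.7] rot [180.   -0.   58.6] open 0.998 grip 0.0
-> [424.5 373.5 200.   58.5]
   [[0.1, -0.003, 0.179, 0.0, 0.0, 0.0, 1.0], [0.1, -0.004, 0.18, 0.0, 0.0, 0.0, 1.0]]
-> [424.5 373.5 139.   58.5]
   [[0.0, 0.0, 0.122, 0.0, 0.0, 0.0, 1.0], [0.0, 0.0, 0.122, 0.0, 0.0, 0.0, 1.0]]
```

Emit:
drive_tool(rows=[[[0.102, -0.003, 0.16, 0, 0, 0, 1], [0.102, -0.003, 0.16, 0, 0, 0, 1], [0, 0, 0.14, 0, 0, 0, 1], [0, 0, 0.14, 0, 0, 0, 1], [0, 0, 0, 0, 0, 0, 1]]])

```text
t: 13.88
eef_pos: [424.4, 373.8, 137.8]
tcp_rot: [-3.14, 0.004, 1.022]
ft_force: [0.7, 0.2, -0.1]
opening: 1.002
grip_force: 0.0
```

Emit:
drive_tool(rows=[[[0, 0, 0, 0, 0, 0, 0.3], [0, 0, 0, 0, 0, 0, 0.3], [0, 0, 0, 0, 0, 0, 0.3], [0, 0, 0, 0, 0, 0, 0.3], [0, 0, 0, 0, 0, 0, 0.3]]])

```text
t: 14.5
eef_pos: [425.2, 374.3, 139.9]
tcp_rot: [3.141, -0.0, 1.022]
ft_force: [-0.0, -0.6, 0.5]
opening: 0.529
grip_force: 0.2
```

Emit:
drive_tool(rows=[[[0, 0, 0, 0, 0, 0, 0.3], [0, 0, 0, 0, 0, 0, 0.3], [0, 0, 0, 0, 0, 0, 0.3], [0, 0, 0, 0, 0, 0, 0.3]]])

```text
t: 15.0
eef_pos: [425.2, 374.4, 139.8]
tcp_rot: [-3.142, -0.0, 1.022]
ft_force: [-1.6, 1.5, 3.8]
opening: 0.498
grip_force: 30.0
```

```bash
python3 -c "
from h import *
x,y=bay(37)
plan((425,374,285,58.5),(x,y,285,58.5),(x,y,215,58.5),jaw=.3)
"
```

```text
t 15.0 at [425.2 374.4 139.8] rot [-180.    -0.    58.6] open 0.498 grip 30.0
-> [425.  374.  285.   58.5]
   [[-0.001, 0.0, -0.194, 0.0, 0.0, 0.0, 0.3], [0.0, 0.0, -0.193, 0.0, 0.0, 0.0, 0.3], [-0.001, 0.0, -0.194, 0.0, 0.0, 0.0, 0.3]]
-> [ 474.6325 -212.4538  285.       58.5   ]
   [[-0.173, 0.127, 0.0, 0.0, 0.0, 0.0, 0.3], [-0.172, 0.126, 0.0, 0.0, 0.0, 0.0, 0.3], [-0.173, 0.127, 0.0, 0.0, 0.0, 0.0, 0.3], [-0.172, 0.127, 0.0, 0.0, 0.0, 0.0, 0.3], [-0.173, 0.126, 0.0, 0.0, 0.0, 0.0, 0.3]]
   [[-0.172, 0.127, 0.0, 0.0, 0.0, 0.0, 0.3], [-0.173, 0.126, 0.0, 0.0, 0.0, 0.0, 0.3], [-0.172, 0.127, 0.0, 0.0, 0.0, 0.0, 0.3], [-0.173, 0.127, 0.0, 0.0, 0.0, 0.0, 0.3], [-0.172, 0.126, -0.001, 0.0, 0.0, 0.0, 0.3]]
   [[-0.173, 0.127, 0.0, 0.0, 0.0, 0.0, 0.3]]
-> [ 474.6325 -212.4538  215.       58.5   ]
   [[0.0, 0.0, 0.14, 0.0, 0.0, 0.0, 0.3], [0.0, 0.0, 0.14, 0.0, 0.0, 0.0, 0.3]]
```

The straight path would clip the placed box, so I'll carry the mill above it at TCP z ≈ 410.

Emit:
drive_tool(rows=[[[0, 0, -0.2, 0, 0, 0, 0.3], [0, 0, -0.22, 0, 0, 0, 0.3], [0, 0, -0.22, 0, 0, 0, 0.3], [0, 0, -0.22, 0, 0, 0, 0.3], [0, 0, -0.22, 0, 0, 0, 0.3]]])

```text
t: 15.62
eef_pos: [425.0, 373.9, 411.0]
tcp_rot: [3.142, 0.001, 1.022]
ft_force: [0.8, 0.2, -2.3]
opening: 0.495
grip_force: 30.0
```

Emit:
drive_tool(rows=[[[-0.173, 0.127, 0, 0, 0, 0, 0.3], [-0.173, 0.127, 0, 0, 0, 0, 0.3], [-0.173, 0.127, 0, 0, 0, 0, 0.3], [-0.173, 0.127, 0, 0, 0, 0, 0.3], [-0.173, 0.127, 0, 0, 0, 0, 0.3]]])

```text
t: 16.25
eef_pos: [447.6, 105.1, 409.2]
tcp_rot: [-3.141, 0.001, 1.022]
ft_force: [0.4, 0.8, -2.2]
opening: 0.502
grip_force: 30.0
```

Emit:
drive_tool(rows=[[[-0.173, 0.127, 0, 0, 0, 0, 0.3], [-0.173, 0.127, 0, 0, 0, 0, 0.3], [-0.173, 0.127, 0, 0, 0, 0, 0.3], [-0.173, 0.127, 0, 0, 0, 0, 0.3], [0, 0, 0, 0, 0, 0, 0.3]]])

```text
t: 16.88
eef_pos: [465.9, -109.9, 408.6]
tcp_rot: [-3.14, 0.001, 1.018]
ft_force: [-1.0, 0.3, -2.1]
opening: 0.497
grip_force: 30.0
```

```bash
python3 -c "
from h import *
x,y=bay(37)
plan((x,y,410,58.5),(x,y,230,58.5),jaw=.3)
"
```

```text
t 16.88 at [ 465.9 -109.9  408.6] rot [-1.799e+02  1.000e-01  5.830e+01] open 0.497 grip 30.0
-> [ 474.6325 -212.4538  410.       58.5   ]
   [[-0.165, 0.123, -0.003, 0.0, 0.0, 0.0, 0.3], [-0.166, 0.122, -0.002, 0.0, 0.0, -0.001, 0.3]]
-> [ 474.6325 -212.4538  230.       58.5   ]
   [[0.0, 0.0, 0.18, 0.0, 0.0, 0.0, 0.3], [0.001, 0.001, 0.18, 0.0, 0.0, 0.0, 0.3], [0.0, 0.0, 0.18, 0.0, 0.0, 0.0, 0.3], [0.0, 0.0, 0.18, 0.0, 0.0, 0.0, 0.3]]
```

Emit:
drive_tool(rows=[[[-0.165, 0.123, 0, 0, 0, 0, 0.3], [-0.165, 0.122, 0, 0, 0, 0, 0.3], [0, 0, 0, 0, 0, 0, 0.3], [0, 0, 0, 0, 0, 0, 0.3]]])

```text
t: 17.38
eef_pos: [475.2, -208.4, 409.2]
tcp_rot: [-3.141, -0.0, 1.022]
ft_force: [-0.3, 0.1, -1.5]
opening: 0.499
grip_force: 30.0
```

```bash
python3 -c "
from h import *
x,y=bay(37)
plan((x,y,410,58.5),(x,y,230,58.5),jaw=.3)
"
```

```text
t 17.38 at [ 475.2 -208.4  409.2] rot [-179.9   -0.    58.6] open 0.499 grip 30.0
-> [ 474.6325 -212.4538  410.       58.5   ]
   [[-0.015, 0.007, -0.003, 0.0, 0.0, 0.0, 0.3]]
-> [ 474.6325 -212.4538  230.       58.5   ]
   [[0.0, 0.0, 0.18, 0.0, 0.0, 0.0, 0.3], [0.0, 0.0, 0.18, 0.0, 0.0, 0.0, 0.3], [0.0, 0.0, 0.18, 0.0, 0.0, 0.0, 0.3], [0.0, 0.0, 0.18, 0.0, 0.0, 0.0, 0.3]]
```

Emit:
drive_tool(rows=[[[-0.015, 0.005, 0.16, 0, 0, 0, 0.3], [0, 0, 0.2, 0, 0, 0, 0.3], [0, 0, 0.2, 0, 0, 0, 0.3], [0, 0, 0.2, 0, 0, 0, 0.3], [0, 0, 0, 0, 0, 0, 0.3]]])

```text
t: 18.0
eef_pos: [473.4, -211.1, 217.6]
tcp_rot: [-3.136, -0.0, 1.024]
ft_force: [-0.0, 0.5, -0.6]
opening: 0.499
grip_force: 30.0
```

```bash
python3 -c "
from h import *
x,y=bay(37)
plan((x,y,220,58.5),(x,y,153,58.5),jaw=.3)
p=shot('scene');a=overlay(p,p['color'],(454.3,-245.7),-31.5,(230,60,380,285),2.6)
cv2.imwrite('pics/ck3.png',a)
"
```

```text
t 18.0 at [ 473.4 -211.1  217.6] rot [-179.7   -0.    58.7] open 0.499 grip 30.0
-> [ 474.6325 -212.4538  220.       58.5   ]
   [[-0.002, 0.007, -0.01, -0.002, 0.0, 0.001, 0.3]]
-> [ 474.6325 -212.4538  153.       58.5   ]
   [[0.0, 0.0, 0.134, 0.0, 0.0, 0.0, 0.3], [0.0, 0.0, 0.134, 0.0, 0.0, 0.0, 0.3]]
```

View pics/ck3.png

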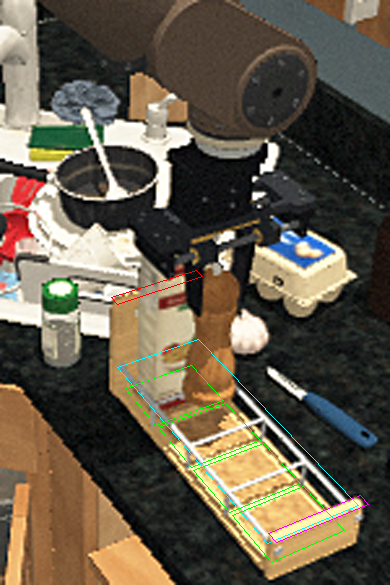

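The picture shows the mill upright above bay 2, the box standing in bay 1, and the refined rack overlay fitting. Lowering gently.

Emit:
drive_tool(rows=[[[0, 0, 0.1, 0, 0, 0, 0.3], [0, 0, 0.08, 0, 0, 0, 0.3], [0, 0, 0.06, 0, 0, 0, 0.3], [0, 0, 0, 0, 0, 0, 0.3], [0, 0, 0, 0, 0, 0, 0.3]]])

```text
t: 18.68
eef_pos: [474.9, -213.2, 160.7]
tcp_rot: [3.14, -0.0, 1.022]
ft_force: [-0.6, -0.1, -2.2]
opening: 0.497
grip_force: 30.0
```

Emit:
drive_tool(rows=[[[0, 0, 0.02, 0, 0, 0, 0.3], [0, 0, 0.01, 0, 0, 0, 0.3], [0, 0, 0.003, 0, 0, 0, 0.3], [0, 0, 0, 0, 0, 0, 0.3]]])

```text
t: 19.18
eef_pos: [474.5, -213.0, 151.8]
tcp_rot: [3.141, -0.0, 1.022]
ft_force: [-0.9, 0.3, 4.9]
opening: 0.499
grip_force: 30.0
```

Emit:
drive_tool(rows=[[[0, 0, 0, 0, 0, 0, 1], [0, 0, 0, 0, 0, 0, 1], [0, 0, 0, 0, 0, 0, 1], [0, 0, 0, 0, 0, 0, 1], [0, 0, 0, 0, 0, 0, 1]]])

```text
t: 19.8
eef_pos: [474.4, -213.0, 151.3]
tcp_rot: [-3.142, -0.0, 1.022]
ft_force: [-0.4, -0.4, -0.6]
opening: 0.963
grip_force: 0.0
```

Emit:
drive_tool(rows=[[[0, 0, -0.15, 0, 0, 0, 1], [0, 0, -0.24, 0, 0, 0, 1], [0, 0, -0.24, 0, 0, 0, 1], [0, 0, -0.1, 0, 0, 0, 1]]])

```text
t: 20.3
eef_pos: [474.7, -213.2, 337.3]
tcp_rot: [3.137, -0.0, 1.022]
ft_force: [-0.0, -0.1, -1.4]
opening: 1.002
grip_force: 0.0
```

```bash
python3 -c "
from h import *
views('pepper_mill','top','scene');views('tall_box','top','scene')
plan((495,-30,320,58.5),(495,-30,230,58.5))
"
```

```text
top pepper_mill 0.54 [ 476.7 -214.4   13.7] [302. 194.]
scene pepper_mill 0.67 [ 473.2 -212.5    9.2] [309. 227.]
top tall_box 0.72 [ 515.9 -141.2   11.7] [281. 183.]
scene tall_box 0.7 [ 514.  -140.6    6.8] [294. 212.]
t 20.7 at [ 474.2 -212.9  332.6] rot [-179.9   -0.    58.6] open 1.003 grip 0.0
-> [495.  -30.  320.   58.5]
   [[0.167, -0.078, 0.013, 0.0, 0.0, 0.0, 1.0], [0.167, -0.077, 0.013, 0.0, 0.0, 0.0, 1.0], [0.167, -0.078, 0.012, -0.001, 0.0, 0.0, 1.0], [0.167, -0.077, 0.013, 0.0, 0.0, 0.0, 1.0]]
-> [495.  -30.  230.   58.5]
   [[0.0, 0.0, 0.18, 0.0, 0.0, 0.0, 1.0], [0.0, -0.001, 0.18, 0.0, 0.0, 0.0, 1.0]]
```

Emit:
drive_tool(rows=[[[0.167, -0.078, 0, 0, 0, 0, 1], [0.167, -0.078, 0, 0, 0, 0, 1], [0.167, -0.078, 0, 0, 0, 0, 1], [0.167, -0.078, 0, 0, 0, 0, 1], [0, 0, 0.2, 0, 0, 0, 1]]])

```text
t: 21.32
eef_pos: [496.2, -27.6, 285.0]
tcp_rot: [3.137, -0.002, 1.026]
ft_force: [0.5, -0.7, -1.5]
opening: 1.0
grip_force: 0.0
```

Emit:
drive_tool(rows=[[[0, 0, 0.2, 0, 0, 0, 1], [0, 0, 0, 0, 0, 0, 1], [0, 0, 0, 0, 0, 0, 1]]])

```text
t: 21.7
eef_pos: [495.6, -30.1, 235.1]
tcp_rot: [3.141, -0.0, 1.022]
ft_force: [-0.4, -0.8, 0.7]
opening: 0.998
grip_force: 0.0
```

```bash
python3 -c "
from h import *
plan((522,12,230,58.5))
views('spice_jar','wrist','wrist','top','scene')
p=shot('wrist','w4');print(p['pose'][:3,3])
"
```

```text
t 21.7 at [495.6 -30.1 235.1] rot [179.9  -0.   58.6] open 0.998 grip 0.0
-> [522.   12.  230.   58.5]
   [[0.199, 0.002, 0.02, 0.0, 0.0, 0.0, 1.0]]
wrist spice_jar 0.45 [ 654.4 -177.9   -3.4] [402. 198.]
wrist spice_jar 0.76 [5.195e+02 1.610e+01 3.000e-01] [254. 132.]
scene spice_jar 0.58 [523.   14.4  -4.5] [253. 197.]
[532.1057132   30.61436857 386.10510312]
```

View pics/w4.png

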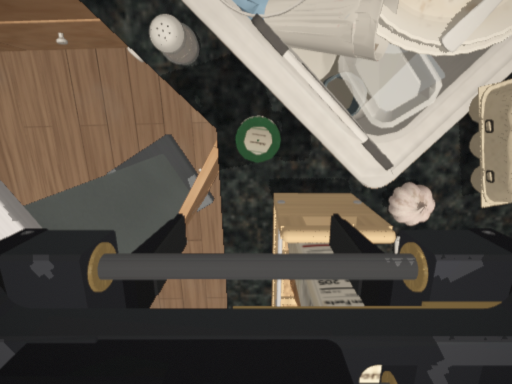

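The wrist view shows the jar lid centred at (258,139) and the shaker cap at (168,33), with the tall end at (330,215) and the garlic at (412,204) clear of the grasp.

```bash
python3 -c "
from h import *
p=shot('wrist');q=shot('top')
print('jar',onz(p,258,139,106),'shaker',onz(p,168,33,88))
t=cv2.imread('pics/top0.png').astype(int)
m=(t[...,1]-t[...,2]>25)&(t[...,1]-t[...,0]>8); m[:,:225]=0;m[:,250:]=0;m[:170]=0;m[195:]=0
v,u=np.nonzero(m);print(len(u),u.mean(),v.mean())
o,d=ray(p,258,139);o2,d2=ray(q,(u.min()+u.max())/2,(v.min()+v.max())/2)
s=np.linalg.lstsq(np.c_[d,-d2],o2-o,rcond=None)[0];print('tri',o+d*s[0],o2+d2*s[1])
"
```

```text
jar [522.21667791  12.68098739 106.        ] shaker [500.02522993 143.28589488  88.        ]
85 235.2235294117647 180.57647058823528
tri [522.63306041  13.43668275 117.78745778] [522.11933675  13.9351566  117.77364743]
```

Emit:
drive_tool(rows=[[[0.1, 0, 0.12, 0, 0, 0, 1], [0.103, 0.001, 0.12, 0, 0, 0, 1], [0, 0, 0.16, 0, 0, 0, 1], [0, 0, 0.12, 0, 0, 0, 1], [0, 0, 0.076, 0, 0, 0, 1]]])

```text
t: 22.88
eef_pos: [521.2, 13.5, 83.4]
tcp_rot: [-3.14, 0.001, 1.022]
ft_force: [0.6, -0.5, 0.1]
opening: 1.002
grip_force: 0.0
```

Emit:
drive_tool(rows=[[[0, 0, 0, 0, 0, 0, 1], [0, 0, 0, 0, 0, 0, 0.3], [0, 0, 0, 0, 0, 0, 0.3], [0, 0, 0, 0, 0, 0, 0.3], [0, 0, 0, 0, 0, 0, 0.3]]])

```text
t: 23.5
eef_pos: [521.7, 13.3, 85.2]
tcp_rot: [3.141, -0.0, 1.022]
ft_force: [-0.2, 0.2, -0.1]
opening: 0.64
grip_force: 0.0
```

Emit:
drive_tool(rows=[[[0, 0, 0, 0, 0, 0, 0.3], [0, 0, 0, 0, 0, 0, 0.3], [0, 0, 0, 0, 0, 0, 0.3], [0, 0, 0, 0, 0, 0, 0.3], [0, 0, 0, 0, 0, 0, 0.3]]])

```text
t: 24.12
eef_pos: [521.6, 13.4, 84.9]
tcp_rot: [3.142, -0.0, 1.022]
ft_force: [0.4, -0.1, 2.2]
opening: 0.466
grip_force: 30.0
```

```bash
python3 -c "
from h import *
x,y=bay(-41)
plan((521.6,13.4,350,58.5),(x,y,350,58.5),jaw=.3)
"
```

```text
t 24.12 at [521.6  13.4  84.9] rot [180.   -0.   58.6] open 0.466 grip 30.0
-> [521.6  13.4 350.   58.5]
   [[0.0, 0.0, -0.212, 0.0, 0.0, 0.0, 0.3], [0.0, 0.0, -0.212, 0.0, 0.0, 0.0, 0.3], [0.0, 0.0, -0.212, 0.0, 0.0, 0.0, 0.3], [0.0, 0.0, -0.212, 0.0, 0.0, 0.0, 0.3], [0.0, 0.0, -0.212, 0.0, 0.0, 0.0, 0.3]]
-> [ 433.8775 -278.9566  350.       58.5   ]
   [[-0.197, 0.052, 0.0, 0.0, 0.0, 0.0, 0.3], [-0.197, 0.051, 0.0, 0.0, 0.0, 0.0, 0.3], [-0.196, 0.052, 0.0, 0.0, 0.0, 0.0, 0.3], [-0.197, 0.052, 0.0, 0.0, 0.0, 0.0, 0.3], [-0.197, 0.052, 0.0, 0.0, 0.0, 0.0, 0.3]]
   [[-0.197, 0.051, 0.0, 0.0, 0.0, 0.0, 0.3]]
```

Emit:
drive_tool(rows=[[[0, 0, -0.212, 0, 0, 0, 0.3], [0, 0, -0.212, 0, 0, 0, 0.3], [0, 0, -0.212, 0, 0, 0, 0.3], [0, 0, -0.212, 0, 0, 0, 0.3], [0, 0, -0.212, 0, 0, 0, 0.3]]])

```text
t: 24.75
eef_pos: [521.1, 13.4, 351.5]
tcp_rot: [-3.141, 0.0, 1.022]
ft_force: [0.7, 1.1, -2.4]
opening: 0.47
grip_force: 30.0
```

Emit:
drive_tool(rows=[[[-0.197, 0.052, 0, 0, 0, 0, 0.3], [-0.197, 0.052, 0, 0, 0, 0, 0.3], [-0.197, 0.052, 0, 0, 0, 0, 0.3], [-0.197, 0.052, 0, 0, 0, 0, 0.3], [-0.197, 0.052, 0, 0, 0, 0, 0.3]]])

```text
t: 25.38
eef_pos: [447.8, -232.1, 349.6]
tcp_rot: [-3.141, -0.0, 1.022]
ft_force: [0.6, 0.2, -1.4]
opening: 0.47
grip_force: 30.0
```

Emit:
drive_tool(rows=[[[-0.197, 0.052, 0, 0, 0, 0, 0.3], [0, 0, 0, 0, 0, 0, 0.3], [0, 0, 0, 0, 0, 0, 0.3]]])

```text
t: 25.75
eef_pos: [433.9, -279.2, 349.5]
tcp_rot: [-3.141, -0.0, 1.022]
ft_force: [0.1, -0.6, -1.0]
opening: 0.47
grip_force: 30.0
```

```bash
python3 -c "
from h import *
x,y=bay(-41)
plan((x,y,350,58.5),(x,y,160,58.5),jaw=.3)
"
```

```text
t 25.75 at [ 433.9 -279.2  349.5] rot [-180.    -0.    58.5] open 0.47 grip 30.0
-> [ 433.8775 -278.9566  350.       58.5   ]
   [[0.001, -0.001, -0.002, 0.0, 0.0, 0.0, 0.3]]
-> [ 433.8775 -278.9566  160.       58.5   ]
   [[0.0, 0.0, 0.19, 0.0, 0.0, 0.0, 0.3], [0.0, 0.0, 0.19, 0.0, 0.0, 0.0, 0.3], [0.0, 0.001, 0.19, 0.0, 0.0, 0.0, 0.3], [0.0, 0.0, 0.19, 0.0, 0.0, 0.0, 0.3]]
```

Emit:
drive_tool(rows=[[[0, 0, 0.2, 0, 0, 0, 0.3], [0, 0, 0.22, 0, 0, 0, 0.3], [0, 0, 0.22, 0, 0, 0, 0.3], [0, 0, 0.18, 0, 0, 0, 0.3], [0, 0, 0.1, 0, 0, 0, 0.3]]])

```text
t: 26.38
eef_pos: [434.0, -277.7, 117.9]
tcp_rot: [-3.139, -0.001, 1.024]
ft_force: [0.7, -0.3, -1.6]
opening: 0.47
grip_force: 30.0
```

Emit:
drive_tool(rows=[[[0, 0, 0.04, 0, 0, 0, 0.3], [0, 0, 0, 0, 0, 0, 0.3], [0, 0, 0, 0, 0, 0, 0.3]]])

```text
t: 26.75
eef_pos: [434.6, -279.5, 110.9]
tcp_rot: [3.14, 0.0, 1.023]
ft_force: [0.2, -0.5, -1.2]
opening: 0.47
grip_force: 30.0
```

Emit:
drive_tool(rows=[[[0, 0, 0.032, 0, 0, 0, 0.3], [0, 0, 0.014, 0, 0, 0, 0.3], [0, 0, 0.006, 0, 0, 0, 0.3], [0, 0, 0, 0, 0, 0, 0.3]]])

```text
t: 27.25
eef_pos: [434.0, -279.5, 96.9]
tcp_rot: [-3.141, -0.0, 1.022]
ft_force: [-0.3, 0.5, 0.6]
opening: 0.473
grip_force: 30.0
```

Emit:
drive_tool(rows=[[[0, 0, 0.003, 0, 0, 0, 0.3], [0, 0, 0, 0, 0, 0, 0.3]]])

```text
t: 27.5
eef_pos: [434.0, -279.5, 96.9]
tcp_rot: [3.141, 0.0, 1.022]
ft_force: [-2.5, 1.8, 10.7]
opening: 0.468
grip_force: 30.0
```

Emit:
drive_tool(rows=[[[0, 0, 0, 0, 0, 0, 1], [0, 0, 0, 0, 0, 0, 1], [0, 0, 0, 0, 0, 0, 1], [0, 0, 0, 0, 0, 0, 1], [0, 0, 0, 0, 0, 0, 1]]])

```text
t: 28.12
eef_pos: [434.0, -279.5, 96.0]
tcp_rot: [-3.141, -0.0, 1.022]
ft_force: [-0.6, -0.3, 0.0]
opening: 0.939
grip_force: 0.0
```

Emit:
drive_tool(rows=[[[0, 0, -0.12, 0, 0, 0, 1], [0, 0, -0.22, 0, 0, 0, 1], [0, 0, -0.24, 0, 0, 0, 1], [0, 0, -0.24, 0, 0, 0, 1], [0, 0, -0.1, 0, 0, 0, 1]]])

```text
t: 28.75
eef_pos: [434.4, -279.7, 329.6]
tcp_rot: [3.137, 0.001, 1.022]
ft_force: [0.2, 1.3, -0.3]
opening: 1.0
grip_force: 0.0
```

```bash
python3 -c "
from h import *
views('spice_jar','top','scene');views('pepper_mill','scene');views('salt_shaker','top','scene')
plan((472,107,325,58.5))
"
```

```text
top spice_jar 0.71 [ 432.8 -281.4   15.3] [322. 206.]
scene spice_jar 0.63 [ 433.4 -280.8   10.3] [325. 244.]
top salt_shaker 0.53 [494.3 148.1   1.3] [198. 191.]
scene salt_shaker 0.69 [498.2 153.7  -2.1] [214. 187.]
t 29.25 at [ 434.  -279.4  325.2] rot [-179.9   -0.    58.6] open 1.001 grip 0.0
-> [472.  107.  325.   58.5]
   [[0.2, -0.097, 0.0, 0.0, 0.0, 0.0, 1.0], [0.199, -0.096, 0.001, 0.0, 0.0, 0.0, 1.0], [0.2, -0.097, 0.0, 0.0, 0.0, 0.0, 1.0], [0.2, -0.096, 0.0, 0.0, 0.0, 0.0, 1.0], [0.2, -0.097, 0.001, 0.0, 0.0, 0.0, 1.0]]
   [[0.199, -0.097, 0.0, 0.0, 0.0, 0.0, 1.0], [0.2, -0.096, 0.0, 0.0, 0.0, 0.0, 1.0]]
```

Emit:
drive_tool(rows=[[[0.2, -0.097, 0, 0, 0, 0, 1], [0.2, -0.097, 0, 0, 0, 0, 1], [0.2, -0.097, 0, 0, 0, 0, 1], [0.2, -0.097, 0, 0, 0, 0, 1], [0.2, -0.097, 0, 0, 0, 0, 1]]])

```text
t: 29.88
eef_pos: [460.9, -1.2, 325.9]
tcp_rot: [-3.141, -0.0, 1.022]
ft_force: [1.6, 0.2, -1.2]
opening: 0.998
grip_force: 0.0
```

Emit:
drive_tool(rows=[[[0.2, -0.097, 0.08, 0, 0, 0, 1], [0.2, -0.097, 0.16, 0, 0, 0, 1], [0, 0, 0.2, 0, 0, 0, 1], [0, 0, 0, 0, 0, 0, 1], [0, 0, 0, 0, 0, 0, 1]]])

```text
t: 30.5
eef_pos: [472.0, 102.5, 220.9]
tcp_rot: [3.141, -0.001, 1.022]
ft_force: [-0.2, -0.4, 1.3]
opening: 1.001
grip_force: 0.0
```

```bash
python3 -c "
from h import *
plan((496,149,215,58.5))
views('salt_shaker','wrist','wrist')
p=shot('wrist','w5')
"
```

```text
t 30.5 at [472.  102.5 220.9] rot [179.9  -0.   58.5] open 1.001 grip 0.0
-> [496.  149.  215.   58.5]
   [[0.209, -0.015, 0.024, 0.0, 0.0, 0.0, 1.0]]
wrist salt_shaker 0.73 [501.  148.3   2.7] [258. 131.]
wrist salt_shaker 0.92 [501.7 145.5   3.4] [259. 133.]
```

View pics/w5.png

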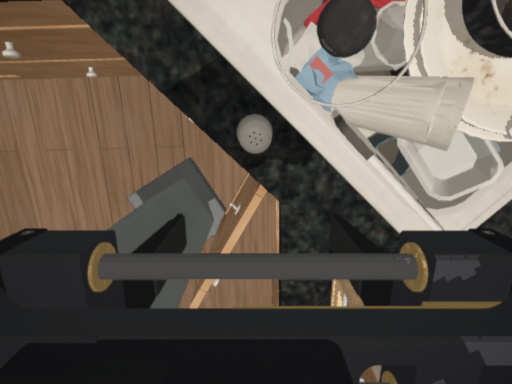

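The wrist view shows the shaker cap centred at (255,133). The sink rim with utensils lies to its right, so I'll grip with the closing line parallel to the rim (ψ = 16°).

```bash
python3 -c "
from h import *
p=shot('wrist'); c=onz(p,255,133,86);print(c)
o,d=ray(p,255,133);q=shot('top');t=cv2.imread('pics/top0.png')
g=cv2.cvtColor(t,cv2.COLOR_BGR2GRAY)[182:200,188:206];m=cv2.moments((g>90).astype(np.uint8)*255,True);u=[188+m['m10']/m['m00'],182+m['m01']/m['m00']]
o2,d2=ray(q,*u);s=np.linalg.lstsq(np.c_[d,-d2],o2-o,rcond=None)[0];print(u,m['m00'],'tri',o+d*s[0],o2+d2*s[1])
plan((c[0],c[1],150,16),(c[0],c[1],62,16))
"
```

```text
[499.45972929 151.34802192  86.        ]
[195.8854961832061, 189.76335877862596] 131.0 tri [498.29180424 149.87464248  49.50835417] [498.41972044 149.82071349  49.5064376 ]
t 30.85 at [471.4 102.6 220.3] rot [179.9  -0.   58.5] open 1.003 grip 0.0
-> [499.45972929 151.34802192 150.          16.        ]
   [[0.045, -0.001, 0.056, 0.0, 0.0, 0.047, 1.0], [0.044, -0.008, 0.057, 0.0, 0.0, 0.048, 1.0], [0.043, -0.015, 0.056, 0.0, 0.0, 0.047, 1.0], [0.04, -0.02, 0.056, 0.0, 0.0, 0.047, 1.0], [0.036, -0.026, 0.057, 0.0, 0.0, 0.047, 1.0]]
-> [499.45972929 151.34802192  62.          16.        ]
   [[0.0, 0.0, 0.176, 0.0, 0.0, 0.0, 1.0], [0.0, 0.0, 0.176, 0.0, 0.0, 0.0, 1.0]]
```

Emit:
drive_tool(rows=[[[0.045, -0.001, 0.056, 0, 0, 0.047, 1], [0.044, -0.008, 0.056, 0, 0, 0.048, 1], [0.043, -0.015, 0.056, 0, 0, 0.047, 1], [0.04, -0.02, 0.056, 0, 0, 0.047, 1], [0.036, -0.026, 0.056, 0, 0, 0.047, 1]]])

```text
t: 31.48
eef_pos: [499.5, 151.8, 149.4]
tcp_rot: [-3.142, -0.0, 0.276]
ft_force: [-0.3, -0.2, 0.8]
opening: 0.998
grip_force: 0.0
```

Emit:
drive_tool(rows=[[[0, 0, 0, 0, 0, 0, 1], [0, 0, 0, 0, 0, 0, 1]]])

```text
t: 31.72
eef_pos: [499.1, 151.3, 150.2]
tcp_rot: [3.142, -0.0, 0.284]
ft_force: [-0.7, 0.2, 0.0]
opening: 1.002
grip_force: 0.0
```

```bash
python3 -c "
from h import *
plan((499.4,151,61,16))
"
```

```text
t 31.73 at [499.1 151.3 150.2] rot [180.   -0.   16.3] open 1.002 grip 0.0
-> [499.4 151.   61.   16. ]
   [[0.0, 0.001, 0.178, 0.0, 0.0, 0.001, 1.0], [0.001, 0.0, 0.179, 0.0, 0.0, 0.001, 1.0]]
```

Emit:
drive_tool(rows=[[[0, 0, 0.14, 0, 0, 0, 1], [0, 0, 0.14, 0, 0, 0, 1], [0, 0, 0.076, 0, 0, 0, 1], [0, 0, 0, 0, 0, 0, 1], [0, 0, 0, 0, 0, 0, 0.3]]])

```text
t: 32.35
eef_pos: [499.6, 151.5, 61.7]
tcp_rot: [3.141, -0.001, 0.282]
ft_force: [-0.1, 0.5, 0.4]
opening: 0.944
grip_force: 0.0
```

Emit:
drive_tool(rows=[[[0, 0, 0, 0, 0, 0, 0.3], [0, 0, 0, 0, 0, 0, 0.3], [0, 0, 0, 0, 0, 0, 0.3], [0, 0, 0, 0, 0, 0, 0.3], [0, 0, 0, 0, 0, 0, 0.3]]])

```text
t: 32.98
eef_pos: [499.2, 151.5, 60.6]
tcp_rot: [-3.142, -0.0, 0.281]
ft_force: [0.0, 0.8, -1.2]
opening: 0.424
grip_force: 0.0
```

Emit:
drive_tool(rows=[[[0, 0, 0, 0, 0, 0, 0.3], [0, 0, 0, 0, 0, 0, 0.3], [0, 0, 0, 0, 0, 0, 0.3], [0, 0, 0, 0, 0, 0, 0.3]]])

```text
t: 33.48
eef_pos: [499.1, 151.5, 60.6]
tcp_rot: [-3.142, -0.0, 0.281]
ft_force: [0.2, 0.1, -1.4]
opening: 0.394
grip_force: 29.6
```

```bash
python3 -c "
from h import *
x,y=bay(-119);print(x,y)
plan((490,130,330,16),(x,y,330,58.5),jaw=.3)
"
```

```text
393.1225 -345.4594
t 33.48 at [499.1 151.5  60.6] rot [-180.    -0.    16.1] open 0.394 grip 29.6
-> [490. 130. 330.  16.]
   [[-0.012, 0.015, -0.216, 0.0, 0.0, 0.0, 0.3], [-0.012, 0.014, -0.215, 0.0, 0.0, 0.0, 0.3], [-0.011, 0.015, -0.216, 0.0, 0.0, 0.0, 0.3], [-0.012, 0.014, -0.215, 0.0, 0.0, 0.0, 0.3], [-0.012, 0.015, -0.216, 0.0, 0.0, 0.001, 0.3]]
-> [ 393.1225 -345.4594  330.       58.5   ]
   [[-0.099, 0.191, 0.0, 0.0, 0.0, -0.026, 0.3], [-0.115, 0.183, 0.0, 0.0, 0.0, -0.027, 0.3], [-0.13, 0.172, 0.0, 0.0, 0.0, -0.026, 0.3], [-0.143, 0.161, 0.0, 0.0, 0.0, -0.026, 0.3], [-0.156, 0.149, 0.0, 0.0, 0.0, -0.026, 0.3]]
   [[-0.168, 0.136, 0.0, 0.0, 0.0, -0.027, 0.3], [-0.178, 0.121, 0.0, 0.0, 0.0, -0.026, 0.3], [-0.188, 0.106, 0.0, 0.0, 0.0, -0.026, 0.3], [-0.196, 0.09, 0.0, 0.0, 0.0, -0.027, 0.3]]
```

Emit:
drive_tool(rows=[[[0, 0, -0.04, 0, 0, 0, 0.3], [0, 0, 0, 0, 0, 0, 0.3], [0, 0, 0, 0, 0, 0, 0.3]]])

```text
t: 33.85
eef_pos: [499.2, 151.6, 70.8]
tcp_rot: [-3.142, -0.001, 0.281]
ft_force: [0.8, -0.9, -1.4]
opening: 0.397
grip_force: 29.6
```

```bash
python3 -c "
from h import *
print(env.state()['opening'])
views('salt_shaker','wrist','wrist','wrist','scene','scene','top','top')
p=shot('scene'); q=shot('wrist')
u=proj(p,[499,151,50]).astype(int);print(u)
a=p['color'][u[1]-37:u[1]+38,u[0]-45:u[0]+45]
b=q['color'][100:384,130:390]
A=cv2.resize(a,None,fx=5,fy=5,interpolation=cv2.INTER_CUBIC)
B=cv2.resize(b,(343,375))
cv2.imwrite('pics/ck4.png',np.hstack([A,B]))
"
```

```text
0.3965745021621779
wrist salt_shaker 0.87 [499.2 150.2  12.6] [258. 211.]
wrist salt_shaker 0.76 [499.2 147.8  13.6] [261. 212.]
wrist salt_shaker 0.94 [499.2 151.7  11.4] [257. 210.]
scene salt_shaker 0.73 [498.7 155.    6.5] [214. 185.]
scene salt_shaker 0.51 [498.6 151.    7.9] [215. 185.]
[213 175]
```

View pics/ck4.png

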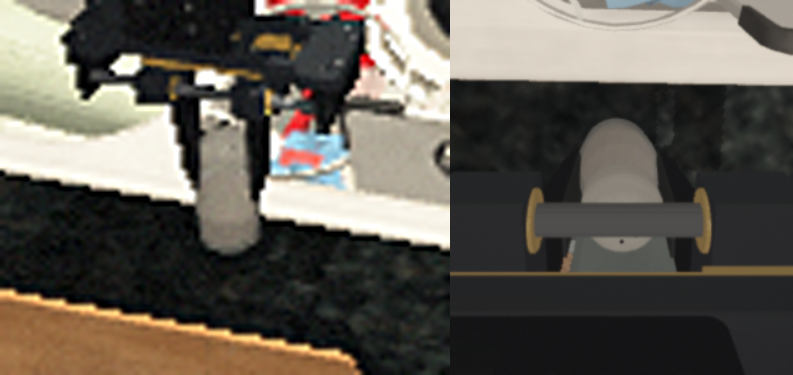

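The last picture shows the shaker held upright and centred between the fingers, lifted about 10 mm. I'll carry it over the others to bay 4.

Emit:
drive_tool(rows=[[[0, 0, -0.21, 0, 0, 0, 0.3], [-0.012, 0.015, -0.21, 0, 0, 0, 0.3], [-0.012, 0.015, -0.21, 0, 0, 0, 0.3], [-0.012, 0.015, -0.21, 0, 0, 0, 0.3], [-0.02, 0.03, -0.2, 0, 0, 0, 0.3]]])

```text
t: 35.28
eef_pos: [490.5, 129.5, 332.6]
tcp_rot: [-3.142, -0.001, 0.281]
ft_force: [1.0, 0.2, -1.8]
opening: 0.395
grip_force: 29.6
```

Emit:
drive_tool(rows=[[[-0.1, 0.19, 0, 0, 0, -0.026, 0.3], [-0.115, 0.183, 0, 0, 0, -0.027, 0.3], [-0.13, 0.172, 0, 0, 0, -0.026, 0.3], [-0.143, 0.161, 0, 0, 0, -0.026, 0.3], [-0.156, 0.149, 0, 0, 0, -0.026, 0.3]]])

```text
t: 35.9
eef_pos: [436.8, -136.0, 330.7]
tcp_rot: [3.141, -0.0, 0.695]
ft_force: [0.6, 0.4, -1.0]
opening: 0.395
grip_force: 29.6
```

Emit:
drive_tool(rows=[[[-0.168, 0.136, 0, 0, 0, -0.027, 0.3], [-0.178, 0.12, 0, 0, 0, -0.026, 0.3], [-0.188, 0.106, 0, 0, 0, -0.026, 0.3], [-0.17, 0.08, 0, 0, 0, -0.026, 0.3], [0, 0, 0, 0, 0, 0, 0.3]]])

```text
t: 36.52
eef_pos: [395.8, -341.4, 330.0]
tcp_rot: [-3.141, -0.0, 1.02]
ft_force: [-0.1, 1.3, -1.2]
opening: 0.393
grip_force: 29.6
```

Emit:
drive_tool(rows=[[[0, 0, 0, 0, 0, 0, 0.3]]])

```text
t: 36.65
eef_pos: [396.5, -338.6, 330.4]
tcp_rot: [-3.141, -0.001, 1.021]
ft_force: [0.5, 0.6, -0.8]
opening: 0.391
grip_force: 29.6
```

```bash
python3 -c "
from h import *
x,y=bay(-119)
plan((x,y,330,58.5),(x,y,85,58.5),jaw=.3)
"
```

```text
t 36.65 at [ 396.5 -338.6  330.4] rot [-180.    -0.    58.5] open 0.391 grip 29.6
-> [ 393.1225 -345.4594  330.       58.5   ]
   [[-0.031, 0.003, 0.001, 0.0, 0.0, 0.0, 0.3]]
-> [ 393.1225 -345.4594   85.       58.5   ]
   [[0.0, 0.0, 0.196, 0.0, 0.0, 0.0, 0.3], [0.0, 0.0, 0.196, 0.0, 0.0, 0.0, 0.3], [0.0, 0.0, 0.196, 0.0, 0.0, 0.0, 0.3], [0.0, 0.0, 0.196, 0.0, 0.0, 0.0, 0.3], [0.0, 0.0, 0.196, 0.0, 0.0, 0.0, 0.3]]
```

Emit:
drive_tool(rows=[[[-0.03, 0.003, 0.1, 0, 0, 0, 0.3], [0, 0, 0.2, 0, 0, 0, 0.3], [0, 0, 0.24, 0, 0, 0, 0.3], [0, 0, 0.24, 0, 0, 0, 0.3], [0, 0, 0, 0, 0, 0, 0.3]]])

```text
t: 37.28
eef_pos: [392.7, -343.5, 133.1]
tcp_rot: [-3.135, -0.002, 1.023]
ft_force: [-0.9, 0.4, -1.1]
opening: 0.394
grip_force: 29.6
```

Emit:
drive_tool(rows=[[[0, 0, 0, 0, 0, 0, 0.3], [0, 0, 0, 0, 0, 0, 0.3]]])

```text
t: 37.52
eef_pos: [394.3, -346.3, 138.0]
tcp_rot: [3.138, 0.001, 1.023]
ft_force: [0.0, -0.8, -0.3]
opening: 0.39
grip_force: 29.6
```

Emit:
drive_tool(rows=[[[0, 0, 0.1, 0, 0, 0, 0.3], [0, 0, 0.08, 0, 0, 0, 0.3], [0, 0, 0.03, 0, 0, 0, 0.3], [0, 0, 0, 0, 0, 0, 0.3], [0, 0, 0, 0, 0, 0, 0.3]]])

```text
t: 38.15
eef_pos: [393.8, -346.1, 84.1]
tcp_rot: [3.14, 0.0, 1.022]
ft_force: [0.0, 0.0, -0.4]
opening: 0.394
grip_force: 29.6
```

Emit:
drive_tool(rows=[[[0, 0, 0.026, 0, 0, 0, 0.3], [0, 0, 0.012, 0, 0, 0, 0.3], [0, 0, 0.006, 0, 0, 0, 0.3], [0, 0, 0, 0, 0, 0, 0.3]]])

```text
t: 38.65
eef_pos: [393.4, -345.8, 72.4]
tcp_rot: [3.142, -0.0, 1.022]
ft_force: [-1.3, 1.1, 5.7]
opening: 0.394
grip_force: 30.1
```

Emit:
drive_tool(rows=[[[0, 0, 0, 0, 0, 0, 1], [0, 0, 0, 0, 0, 0, 1], [0, 0, 0, 0, 0, 0, 1], [0, 0, 0, 0, 0, 0, 1], [0, 0, 0, 0, 0, 0, 1]]])

```text
t: 39.28
eef_pos: [393.4, -345.8, 72.0]
tcp_rot: [-3.142, -0.0, 1.022]
ft_force: [-0.5, -0.5, -1.0]
opening: 0.857
grip_force: 0.0
```

Emit:
drive_tool(rows=[[[0, 0, 0, 0, 0, 0, 1], [0, 0, -0.12, 0, 0, 0, 1], [0, 0, -0.24, 0, 0, 0, 1], [0, 0, -0.24, 0, 0, 0, 1], [0, 0, -0.24, 0, 0, 0, 1]]])

```text
t: 39.9
eef_pos: [393.2, -345.5, 284.2]
tcp_rot: [3.141, -0.0, 1.022]
ft_force: [0.3, -0.9, 0.3]
opening: 0.999
grip_force: 0.0
```

Emit:
drive_tool(rows=[[[0, 0, -0.2, 0, 0, 0, 1], [0, 0, -0.2, 0, 0, 0, 1], [0, 0, 0, 0, 0, 0, 1], [0, 0, 0, 0, 0, 0, 1]]])

```text
t: 40.4
eef_pos: [393.2, -345.5, 381.2]
tcp_rot: [-3.141, -0.0, 1.022]
ft_force: [0.1, 0.1, -0.1]
opening: 1.0
grip_force: 0.0
```

```bash
python3 -c "
from h import *
c,s=.8526,.5225
for cam in ('scene','top','scene','top'):
  p=shot(cam)
  for n in N[:4]+N[7:]:
    r=env.place_of(n,p)[:1]
    for d in r:
      w=world(p,d['at']); v=w[:2]-[454.3,-245.7]; print(cam,n,round(d['score'],2),w.round(),'rack x,y',round(c*v[0]-s*v[1],1),round(s*v[0]+c*v[1],1))
print(env.state()['t'])
"
```

```text
scene tall_box 0.85 [ 514. -137.    4.] rack x,y -6.4 124.1
scene pepper_mill 0.76 [ 473. -212.   10.] rack x,y -1.5 38.3
scene spice_jar 0.62 [ 433. -280.    9.] rack x,y -0.1 -40.3
scene salt_shaker 0.88 [ 392. -346.    9.] rack x,y -0.3 -117.8
scene lemon 0.65 [ 538. -437.    1.] rack x,y 171.4 -119.7
scene garlic 0.6 [ 652. -171.    4.] rack x,y 129.6 167.3
top tall_box 0.52 [ 374. -382.    4.] rack x,y 2.8 -157.7
top pepper_mill 0.74 [ 475. -215.   16.] rack x,y 1.8 37.5
top spice_jar 0.73 [ 434. -280.   12.] rack x,y 0.5 -40.4
top salt_shaker 0.66 [ 391. -346.   14.] rack x,y -1.5 -118.2
top lemon 0.57 [ 540. -436.    2.] rack x,y 172.6 -117.5
top garlic 0.52 [ 654. -176.    2.] rack x,y 134.0 163.8
scene tall_box 0.89 [ 516. -139.    7.] rack x,y -3.0 122.8
scene pepper_mill 0.88 [ 472. -212.   14.] rack x,y -2.7 37.9
scene spice_jar 0.91 [ 437. -279.   10.] rack x,y 2.6 -37.6
scene salt_shaker 0.88 [ 389. -347.    9.] rack x,y -2.5 -120.8
scene lemon 0.71 [ 541. -435.   -1.] rack x,y 172.4 -116.1
scene garlic 0.62 [ 652. -173.    3.] rack x,y 130.4 165.1
top tall_box 0.56 [ 516. -142.   11.] rack x,y -2.0 120.6
top pepper_mill 0.83 [ 478. -215.   15.] rack x,y 3.9 38.9
top spice_jar 0.78 [ 431. -281.   15.] rack x,y -1.3 -42.4
top salt_shaker 0.52 [ 388. -346.   14.] rack x,y -4.1 -120.3
top lemon 0.73 [ 539. -434.   -1.] rack x,y 171.0 -116.4
top garlic 0.73 [ 656. -176.    2.] rack x,y 135.7 164.5
41.8
```

All four stand in their bays well within tolerance, and the lemon and garlic have not moved.

```bash
python3 -c "
from h import *
print(env.job_done())"
```

```text
the job is handed in; nothing more can be done
None
```

I set the tall box, pepper mill, spice jar and salt shaker down upright in height order from the tall end board, left the lemon and garlic untouched, and handed the job in at about 42 s; no verdict was returned.

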